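Hold the contact plug in the brass battery terminal

ROBOT

A 7-joint arm with a two-finger parallel gripper is mounted at the origin on the work surface. World frame = base frame: x ahead of the robot, y to its left, z up, the work surface at z = 0. Lengths are in m, angles in rad, forces in N, time in s.
With the tool pointing down it reaches from about 0.425 to 0.925 m from the base axis. Payload 6.8 kg.
Tool frame: the origin (TCP) lies on the centre line of the jaws, within the pads' length; the fingertips stand 19 mm ahead of it and the grasp point (between the pads) is the TCP (tcp_to_tips is the distance from the TCP to the fingertips, in m); x points along the fingers, y is the direction in which the jaws open and shut, and the axes are right-handed (so a half turn about x gives the same grasp; the last joint's range is limited). The gripper opens to 85 mm and grips with 20 to 120 N. Pads are 22 mm wide; open, the fingers measure 114 mm over their backs; the gripper's body (76 mm by 85 mm) begins 54 mm behind the grasp point. The pads swing forward as they close: fully open they stand 13 mm farther back than shut.
Start: joints at [-1.225, 0.477, 0.022, 1.555, -0.011, 1.109, -0.083], TCP at [0.296, 0.607, 0.25] pointing down, gripper open.
Joint ranges: [-2.96, 2.96], [-0.34, 2.1], [-1.41, 1.46], [0.24, 2.44], [-1.37, 4.51], [0.17, 1.92], [-2.96, 2.96]. Speed limits (rad/s): [2.39, 2.39, 3.14, 3.14, 3.14, 3.14, 3.14].

INTERFACE

Orientations are given as a unit quaternion [w, x, y, z].
In Python, from station import get_obs, read_camera, hand_in, spot_in, cut_out, tcp_to_tips gives the robot as it stands.
- The arm moves only by the shell command python3 -m jog 'ROWS' [FORCE]. ROWS is JSON, a list of rows, each an object of numbers: "gripper": the closure, from 0 (fully open) to 1 (shut); "dx", "dy", "dz": the shift along the world's x, y, z in m; "rx", "ry", "rz": the turn, a rotation vector about the world's x, y, z in degrees. In form: [{"gripper": .., "dx": .., "dy": .., "dz": .., "rx": .., "ry": .., "rz": ..}, ...]. A call has 1 to 10 rows; each row is the pose to reach, as a shift and turn from the pose commanded when the call began; what a row does not reach only later rows make up. A row lasts 1/10 s, in which the tool goes at most 50 mm and 8.59 degrees, less where a joint would pass 70% of its speed; a pose out of reach is approached as far as the arm can. A call with a gripper value outside its range is refused whole. The fingers move at their own pace and stop on an object; FORCE is the grip in N (left out, the last holds). Time passes only in rows, so rows that repeat a pose let the fingers close. It gives the time, the measured TCP pose, the force and the opening at its end, in the units of the state.
- get_obs(): the state, without advancing time (a new reading comes with each control period).
- read_camera(name): name is "scene" or "top" or "wrist"; returns a dict with "pixels" (384x512x3 uint8, blue, green, red), "range_z" (384x512 float32, m along the optical axis (not along the pixel's ray), 0 where there is no reading), "camera_matrix" (3x3 intrinsics, pixels), "cam_to_world" (4x4, takes a point from camera to world coordinates). Camera axes: x right, y down, z forward; pixel columns grow to the right and rows downward; lengths in m; the calibration is good to about 2 mm. A picture is of the moment at which its call begins.
- hand_in(): hands the job in, once; it reports no verdict.
Trained networks look in the newest picture that a camera, given by its name, has taken for a name from the list of things; names that differ only in an ending like _2 or _b are one class to them, and where a whole thing is asked for, a point or a joint stands for the part that bears it (a point fixed in the world has none). Each returns a list of dicts, best first, with "conf" (0 to 1); they miss things now and then, are a little off and sometimes report something else, mostly with a low value. They report only what shows in the picture. A call takes as long as a camera call.
- spot_in(camera, label): "box" ([centre column, centre row, width, height] in pixels, round what is visible of it).
- cut_out(camera, label): "mask" (384x512 bool, what is visible of it) and "box" ([centre column, centre row, width, height] in pixels, round what is visible of it).
The state is a dict: "t": time; "q": joint angles; "joint_vel": joint speeds; "joint_torque": joint torques, N m; "eef_pos": TCP position; "tool_rot": TCP orientation; "contact_force": force on the tool from outside, world axes, zero at the start; "torque": the same for the moment, N m; "gripper_width": opening from 0.0 (shut) to 1.0 (fully open).
Only numpy, scipy, OpenCV 4.12 (cv2) and the standard library are available. Lean on these libraries where they do the work, as an engineer would, in place of code of your own. Each camera call takes 0.05 s, during which the arm holds its last target. There are 200 camera calls.

TASK

Test the brass clamp terminal on the bench jig: swing the red-knobbed clamp lever to free the carriage, slide the carriage until its copper contact plug stands centred over the bore of the brass terminal (not the grey lead one), and swing the lever fully back to lock it there. Then press the yellow plunger cap down until the green band on its stem is level with the top of the collar (about 12 mm down) and finish while still holding it pressed there, without letting go. Leave the loose parts and the brush rack alone.

Things in the scene. Friction and masses are not known exactly. Their poses are not given: they have to be found in the camera images.
- jig: Blue base plate 170 x 390 x 20 mm, fixed; origin: centre of its underside; x across (away from the robot at yaw 0), y along the rail, z up. Steel rail along y at x = 0, z = 105 mm; end posts 50 x 18 mm at y = -174 and 174 mm, top 125 mm. Carriage block: x -45 to 25 mm, 80 mm long, top 125 mm; its arm holds the plunger's collar (radius 14 mm, top 125 mm) at x = +60 mm.
- carriage (a joint): Travel of the carriage along the jig's y, m, -0.125 to 0.125, 0 in the middle of the rail. Freed, it slides with about 4 N of friction; locked, it stays put (it creeps at about 1 mm/s under a 25 N push).
- post_top (a point): Top centre of the black grip post on the carriage, for sliding it: a box 24 mm (jig x) by 18 mm (jig y), 32 mm tall, standing on the carriage block at jig x = +5 mm, its top 157 mm above the bench.
- clamp (a joint): Angle of the clamp lever, rad: 0 = locked, lever pointing along the jig's +y; grows to 1.2 = wide open, turning counter-clockwise seen from above, towards the jig's -x (the robot's side). The brake shoe bites below about 0.4 rad. The lever stays where it is left; it needs 4 to 9 N at the knob.
- clamp_pivot (a point): Point on the lever's vertical turning axis (carriage centre line, jig x = -30 mm), at the height of the knob's top.
- knob_top (a point): Top centre of the upright red knob at the end of the lever, a round post 18 mm in diameter and 41 mm tall, 70 mm from the lever's axis, its top 170 mm above the bench.
- plunger (a joint): Travel of the spring-loaded plunger, m, 0 = up (at rest) to 0.020 = right down. The spring takes about 4 N to start, 11 N at 12 mm, 16 N at 20 mm, and returns it when let go. Above the collar the stem shows bare steel for 8 mm, then green for 8 mm, then red: with 8 to 16 mm of travel the green band is at the collar's top.
- cap_top (a point): Top centre of the yellow plunger cap, 32 mm in diameter, 160 mm above the bench at rest, 55 mm to the jig's +x side of the grip post. It rides on the carriage.
- plug_tip (a point): Lower end of the copper contact plug, 10 mm in diameter, straight below the plunger cap, 68 mm above the bench at rest.
- brass_bore (a point): Centre of the mouth of the bore (20 mm wide) of the brass clamp terminal, 64 mm above the bench. It is fixed in a grey nest on the jig, at jig x = +60 mm, 60 to 100 mm to one side of the middle; the slot and bolt are on its jig +x side.
- lead_bore (a point): The same point of the dark grey lead clamp terminal in the other nest, on the other side. Not to be tested.
- socket: Loose steel socket standing upright, 28 mm in diameter, 45 mm tall; origin under its centre. Leave alone.
- protector: Loose green plastic post protector, a cup 38 mm in diameter and 30 mm tall; origin under its centre. Leave alone.
- side_bolt: Loose lead side-post bolt standing on its head, 24 mm in diameter, 28 mm tall; origin under its centre. Leave alone.
- brush_rack: Wooden rack of four slots with terminal brushes standing in it, 90 x 260 mm (x, y), 132 mm tall with the brush handles; origin under its centre. Fixed. Leave alone.

How it is judged:
On the way, in this order (a step that is already met when the one before it is completed fails the run):
1. the clamp lever is swung open (value of joint clamp above 0.4 rad), for 0.1 s.
2. with the lever open, the carriage is slid until the plug stands over the brass bore (horizontal distance between plug_tip and brass_bore below 0.004 m and value of joint clamp above 0.35 rad and value of joint plunger below 0.004 m), for 0.2 s.
3. the lever is swung back to locked with the plug still over the brass bore (horizontal distance between plug_tip and brass_bore below 0.004 m and value of joint clamp below 0.15 rad and value of joint plunger below 0.004 m), for 0.2 s.
At the end, for the whole second after the job is handed in: The fingers are still pressing the plunger, at 8 to 16 mm of travel (green band at the collar), for the whole last second; the lever is locked (below 0.15 rad) and the plug is within 4 mm of the axis of the brass bore, sideways. The push on the jig is between 4 and 30 N (value of joint plunger between 0.008 and 0.016 m and contact force between the fingers and jig between 4 and 30 N and value of joint clamp below 0.15 rad and horizontal distance between plug_tip and brass_bore below 0.004 m); the arm keeps its last pose, push and grip.
It fails at once if a loose part was pushed more than 20 mm or knocked over (distance of any of socket, protector, side_bolt from where it was at the start of the episode above 0.02 m or angle between any of socket, protector, side_bolt's own z axis and vertical above 0.5 rad).
It fails at once if the brush rack was struck (contact force between the arm and brush_rack above 3 N).
It fails at once if the brush rack was struck (contact force between the fingers and brush_rack above 3 N).
It also fails if it takes over 67 s, if anything falls off the work surface, if the arm or the gripper's body presses on something with over 40 N, if the wrist force passes 120 N, or if a joint passes its speed limit or range.

## Working session

There is one attempt and no reset: what is moved stays moved. The work goes in short steps, Python scripts to look and compute and a shell command to move; the robot and the scene stay as the last step left them, time stands still between calls to the robot, and variables do not carry over. Pictures are saved under pics/ and viewed, about 8 in all and at most 12, crops included, and the job is handed in when it is done.

```bash
mkdir -p pics; ls
cat > h.py <<'E'
import numpy as np, cv2
from station import *
def px2w(c,u,v,z):
    K=c["camera_matrix"];p=np.linalg.inv(K)@[u,v,1]*z
    return (c["cam_to_world"]@np.r_[p,1])[:3]
def onplane(c,u,v,h):
    T=c["cam_to_world"];d=T[:3,:3]@np.linalg.inv(c["camera_matrix"])@[u,v,1]
    return T[:3,3]+d*(h-T[2,3])/d[2]
def cloud(c,m=None):
    z=c["range_z"];v,u=np.nonzero((z>0)&(True if m is None else m))
    p=(np.linalg.inv(c["camera_matrix"])@np.array([u,v,np.ones_like(u)]))*z[v,u]
    return (c["cam_to_world"][:3,:3]@p).T+c["cam_to_world"][:3,3]
def proj(c,p):
    q=np.linalg.inv(c["cam_to_world"])@np.r_[p,1];q=c["camera_matrix"]@q[:3];return q[:2]/q[2]
E
python3 - <<'E'
from h import *
ims=[]
for n in ("scene","top"):
    c=read_camera(n);cv2.imwrite(f"pics/{n}0.png",c["pixels"])
    print(n,c["cam_to_world"].round(3).tolist(),c["camera_matrix"].round(1).tolist())
    for l in "jig post_top knob_top cap_top plug_tip brass_bore lead_bore clamp_pivot socket protector side_bolt brush_rack".split():
        for d in cut_out(n,l)[:1]:
            P=cloud(c,d["mask"])
            if len(P)==0: print(l,"nopts");continue
            top=P[P[:,2]>np.percentile(P[:,2],95)-.006]
            print(l,round(d["conf"],2),np.round(d["box"]).tolist(),"med",np.median(P,0).round(3),"top",np.median(top,0).round(3),len(P))
print(get_obs()); print(tcp_to_tips)
E
```

```text
pics
scene [[0.09, 0.582, -0.808, 1.533], [0.996, -0.053, 0.073, -0.141], [-0.001, -0.811, -0.585, 0.815], [0.0, 0.0, 0.0, 1.0]] [[406.7, 0.0, 257.7], [0.0, 406.7, 187.6], [0.0, 0.0, 1.0]]
jig 0.87 [256.0, 197.0, 130.0, 71.0] med [ 0.558 -0.057  0.02 ] top [ 0.543 -0.041  0.143] 5897
post_top 0.87 [265.0, 186.0, 35.0, 43.0] med [ 0.562 -0.046  0.125] top [ 0.587 -0.047  0.159] 881
knob_top 0.67 [277.0, 171.0, 20.0, 11.0] med [0.523 0.017 0.138] top [0.525 0.027 0.169] 152
cap_top 0.59 [259.0, 190.0, 12.0, 12.0] med [ 0.611 -0.054  0.158] top [ 0.609 -0.054  0.159] 68
plug_tip 0.58 [257.0, 188.0, 11.0, 12.0] med [ 0.608 -0.055  0.156] top [ 0.604 -0.055  0.159] 114
brass_bore 0.54 [224.0, 216.0, 19.0, 20.0] med [ 0.607 -0.164  0.043] top [ 0.598 -0.165  0.062] 281
lead_bore 0.71 [281.0, 220.0, 19.0, 16.0] med [0.63  0.002 0.044] top [0.62  0.002 0.06 ] 243
clamp_pivot 0.8 [268.0, 185.0, 39.0, 47.0] med [ 0.562 -0.046  0.125] top [ 0.595 -0.049  0.159] 831
side_bolt 0.54 [227.0, 271.0, 6.0, 7.0] med [ 0.787 -0.155  0.008] top [ 0.786 -0.155  0.025] 50
brush_rack 0.77 [108.0, 202.0, 98.
[... 1231 characters left out ...]
array([-1.22513157,  0.47701394,  0.02239262,  1.55542502, -0.01150369,
        1.10931027, -0.08306953]), 'joint_vel': array([ 2.39347247e-03,  4.79318781e-05,  1.99104931e-03,  1.77920330e-03,
       -1.08185417e-04, -5.63804125e-04, -1.36451875e-03]), 'joint_torque': array([ 1.36813593e-03, -5.96326840e+01,  1.60704341e+00, -2.81536871e+01,
        1.24782973e-02,  1.52607172e-03, -2.68341637e-05]), 'eef_pos': array([0.29587817, 0.60669601, 0.25028782]), 'tool_rot': array([ 0.68897814,  0.15904359,  0.68899477, -0.15906122]), 'contact_force': array([-0.05171072, -0.35223543,  0.5371174 ]), 'torque': array([ 0.00699066,  0.00074362, -0.01273052]), 'gripper_width': 0.9960242061438271}
0.019
```

Run:
```python
from h import *
a=cv2.imread("pics/scene0.png")[120:300,180:350];b=cv2.imread("pics/top0.png")[130:260,150:330]
r=lambda x:cv2.resize(x,(600,int(600*x.shape[0]/x.shape[1])),interpolation=cv2.INTER_CUBIC)
cv2.imwrite("pics/a.png",r(a)[:590]);cv2.imwrite("pics/b.png",r(b))
c=read_camera("top");hsv=cv2.cvtColor(c["pixels"],cv2.COLOR_BGR2HSV)
m=cut_out("top","jig")[0]["mask"]
P=cloud(c,m);Q=P[(abs(P[:,2]-.02)<.008)]
print(len(Q),cv2.minAreaRect((Q[:,:2]*1000).astype(np.float32)))
W=cloud(c);W=W[(abs(W[:,2]-.02)<.006)&(abs(W[:,1]+.06)<.25)&(abs(W[:,0]-.54)<.2)]
print(cv2.minAreaRect((W[:,:2]*1000).astype(np.float32)))
```

```text
3140 ((540.16748046875, -60.84918212890625), (389.3834228515625, 169.30174255371094), 82.66480255126953)
((540.38720703125, -60.811248779296875), (389.357177734375, 169.58724975585938), 82.58541870117188)
```

View pics/a.png

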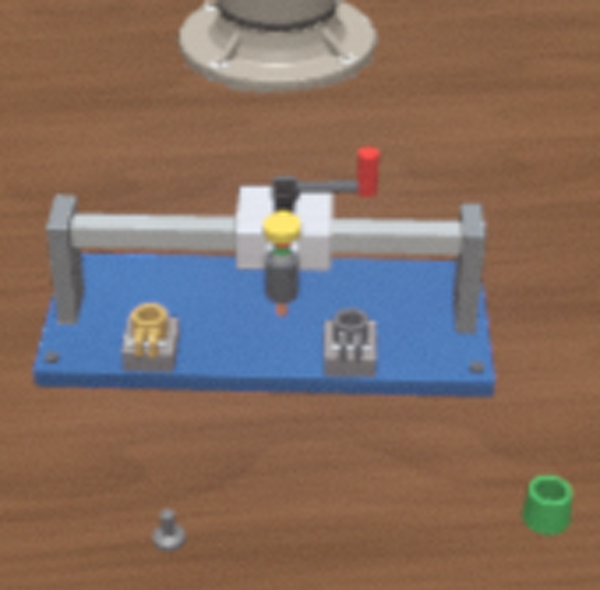

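View pics/b.png

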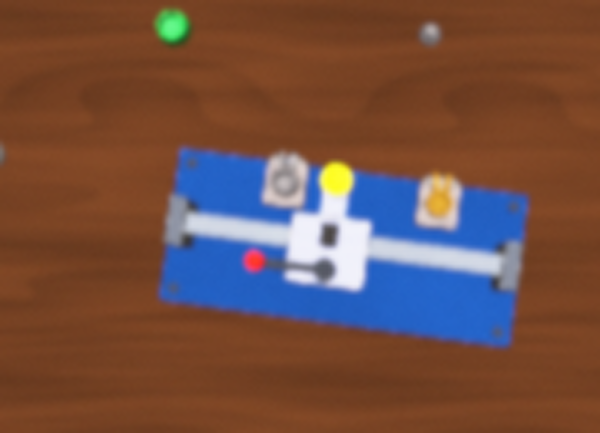

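Run:
```python
from h import *
from scipy.spatial.transform import Rotation as R
o=get_obs();q=o["tool_rot"];M=R.from_quat(np.r_[q[1:],q[0]]).as_matrix();print(M.round(3))
print("jaw az",np.degrees(np.arctan2(M[1,1],M[0,1])))
for n in("scene","top"):
    c=read_camera(n);h=cv2.cvtColor(c["pixels"],cv2.COLOR_BGR2HSV).astype(int)
    roi=(c["range_z"]>0)
    for k,lo,hi in(("cap",26,33),("knob",0,4),):
        m=(h[...,0]>=lo)&(h[...,0]<=hi)&(h[...,1]>180)&(h[...,2]>120)
        P=cloud(c,m);s=P[P[:,2]>P[:,2].max()-.008] if len(P) else P
        print(n,k,len(P),s.mean(0).round(4) if len(s) else "", (s.max(0)+s.min(0))/2 if len(s) else "")
```

```text
[[-0.     0.438  0.899]
 [-0.     0.899 -0.438]
 [-1.    -0.    -0.   ]]
jaw az 63.992642661885554
scene cap 0  
scene knob 503 [ 0.1054 -0.8961  0.1801] [ 0.10175862 -0.91389259  0.18065314]
top cap 92 [ 0.605  -0.0542  0.1612] [ 0.60543684 -0.05386714  0.1618795 ]
top knob 791 [ 0.0958 -0.8747  0.188 ] [ 0.09064607 -0.87239739  0.19047935]
```

```bash
python3 -m jog '[{"dx":0.02,"dy":-0.05,"rz":-8},{"dx":0.04,"dy":-0.1,"dz":0.01,"rz":-16},{"dx":0.06,"dy":-0.145,"dz":0.02,"rz":-24},{"dx":0.08,"dy":-0.19,"dz":0.03,"rz":-32},{"dx":0.1,"dy":-0.235,"dz":0.03,"rz":-40},{"dx":0.12,"dy":-0.28,"dz":0.03,"rz":-48},{"dx":0.14,"dy":-0.325,"dz":0.03,"rz":-56},{"dx":0.155,"dy":-0.37,"dz":0.03,"rz":-64},{"dx":0.17,"dy":-0.415,"dz":0.03,"rz":-71.4},{"dx":0.185,"dy":-0.46,"dz":0.03,"rz":-71.4}]'
python3 - <<'E'
from h import *
print(get_obs())
c=read_camera("wrist");print(c["cam_to_world"].round(3))
E
```

```text
{'t': 1.5, 'q': array([-1.22509611,  0.47700897,  0.02238972,  1.55541246, -0.01145395,
        1.10929199, -0.08309792]), 'joint_vel': array([ 0.00029788,  0.00273057,  0.00066398,  0.00192526,  0.00098734,
        0.00013132, -0.00072523]), 'joint_torque': array([-4.89949907e-04, -5.96301377e+01,  1.60624310e+00, -2.81541717e+01,
        1.24802854e-02,  1.50635340e-03, -2.85359427e-06]), 'eef_pos': array([0.29591522, 0.60669279, 0.25029643]), 'tool_rot': array([ 0.6889919 ,  0.15906737,  0.68897481, -0.15906431]), 'contact_force': array([-0.00412029, -0.29294689, -0.0941487 ]), 'torque': array([ 0.05182121,  0.03759374, -0.00913096]), 'gripper_width': 1.0012109572955459}
[[ 0.439  0.849  0.294  0.219]
 [ 0.898 -0.415 -0.144  0.645]
 [-0.     0.328 -0.945  0.374]
 [ 0.     0.     0.     1.   ]]$[0]: bad value
```

```bash
python3 -m jog '[{"gripper":0,"dx":0.02,"dy":-0.045,"dz":0.0,"rx":0,"ry":0,"rz":-8},{"gripper":0,"dx":0.04,"dy":-0.09,"dz":0.01,"rx":0,"ry":0,"rz":-16},{"gripper":0,"dx":0.06,"dy":-0.135,"dz":0.02,"rx":0,"ry":0,"rz":-24},{"gripper":0,"dx":0.08,"dy":-0.18,"dz":0.03,"rx":0,"ry":0,"rz":-32},{"gripper":0,"dx":0.1,"dy":-0.225,"dz":0.03,"rx":0,"ry":0,"rz":-40},{"gripper":0,"dx":0.12,"dy":-0.27,"dz":0.03,"rx":0,"ry":0,"rz":-48},{"gripper":0,"dx":0.14,"dy":-0.315,"dz":0.03,"rx":0,"ry":0,"rz":-56},{"gripper":0,"dx":0.155,"dy":-0.36,"dz":0.03,"rx":0,"ry":0,"rz":-64},{"gripper":0,"dx":0.17,"dy":-0.405,"dz":0.03,"rx":0,"ry":0,"rz":-71.4},{"gripper":0,"dx":0.185,"dy":-0.45,"dz":0.03,"rx":0,"ry":0,"rz":-71.4}]'
```

```text
t: 2.55
eef_pos: [0.4813, 0.1549, 0.2807]
tool_rot: [0.466, 0.532, 0.466, -0.532]
contact_force: [0.1, 0.9, -0.4]
gripper_width: 0.996
```

```bash
python3 -m jog '[{"gripper":0,"dx":0.02,"dy":-0.045,"dz":0.01,"rx":0,"ry":0,"rz":0},{"gripper":0,"dx":0.04,"dy":-0.09,"dz":0.03,"rx":0,"ry":0,"rz":0},{"gripper":0,"dx":0.06,"dy":-0.115,"dz":0.03,"rx":0,"ry":0,"rz":0},{"gripper":0,"dx":0.06,"dy":-0.115,"dz":0.03,"rx":0,"ry":0,"rz":0}]'
python3 - <<'E'
from h import *
c=read_camera("wrist");cv2.imwrite("pics/w1.png",c["pixels"]);np.save("pics/w1z.npy",c["range_z"])
print(c["cam_to_world"].round(3).tolist(),c["camera_matrix"][0])
for l in "post_top knob_top cap_top brass_bore clamp_pivot lead_bore".split():
    for d in cut_out("wrist",l)[:2]:
        P=cloud(c,d["mask"])
        if len(P)==0: print(l,"nopts");continue
        top=P[P[:,2]>np.percentile(P[:,2],97)-.004]
        print(l,round(d["conf"],2),np.round(d["box"]).tolist(),"med",np.median(P,0).round(3),"top",top.mean(0).round(4),((top.max(0)+top.min(0))/2).round(4),len(P))
E
```

```text
t: 2.95
eef_pos: [0.5431, 0.0363, 0.3116]
tool_rot: [0.466, 0.534, 0.463, -0.533]
contact_force: [0.8, 0.6, 0.3]
gripper_width: 0.997
[[0.99, -0.131, -0.042, 0.554], [-0.138, -0.935, -0.327, 0.122], [0.004, 0.329, -0.944, 0.435], [0.0, 0.0, 0.0, 1.0]] [289.08800629   0.         255.73250258]
post_top 0.65 [280.0, 222.0, 108.0, 89.0] med [ 0.544 -0.036  0.125] top [0.5202 0.0319 0.1696] [0.5202 0.0316 0.1687] 5616
knob_top 0.55 [238.0, 215.0, 26.0, 76.0] med [ 0.517 -0.005  0.138] top [0.5201 0.0318 0.1697] [0.5201 0.0316 0.1694] 1106
cap_top 0.56 [322.0, 246.0, 32.0, 30.0] med [ 0.601 -0.046  0.16 ] top [ 0.6013 -0.0489  0.1598] [ 0.6015 -0.0497  0.1594] 725
brass_bore 0.75 [303.0, 274.0, 42.0, 32.0] med [ 0.587 -0.152  0.045] top [ 0.5891 -0.1591  0.0631] [ 0.5935 -0.16    0.063 ] 1062
clamp_pivot 0.63 [280.0, 223.0, 114.0, 91.0] med [ 0.543 -0.036  0.125] top [0.5202 0.0319 0.1696] [0.5201 0.0316 0.1687] 5783
lead_bore 0.92 [309.0, 172.0, 43.0, 35.0] med [0.61  0.012 0.043] top [0.6107 0.0077 0.0632] [0.6168 0.0074 0.063 ] 1248
lead_bore 0.38 [280.0, 221.0, 115.0, 89.0] med [ 0.544 -0.036  0.125] top [0.5202 0.0319 0.1696] [0.5201 0.0316 0.1687] 5776
```

View pics/w1.png

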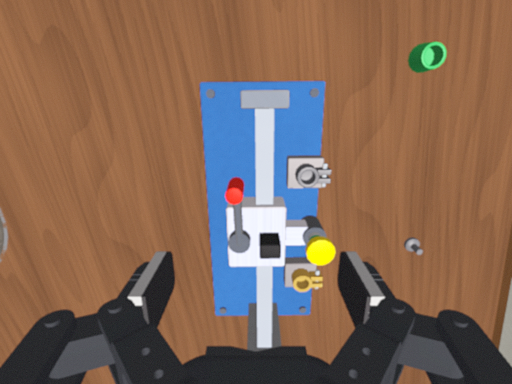

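```bash
python3 -m jog '[{"gripper":0.3,"dx":-0.022,"dy":-0.007,"dz":-0.045,"rx":0,"ry":0,"rz":0},{"gripper":0.3,"dx":-0.022,"dy":-0.007,"dz":-0.09,"rx":0,"ry":0,"rz":0},{"gripper":0.3,"dx":-0.022,"dy":-0.007,"dz":-0.09,"rx":0,"ry":0,"rz":0},{"gripper":0.3,"dx":-0.022,"dy":-0.007,"dz":-0.09,"rx":0,"ry":0,"rz":0}]' 30
python3 - <<'E'
from h import *
c=read_camera("wrist");cv2.imwrite("pics/w2.png",c["pixels"])
o=get_obs();print(o["eef_pos"],o["joint_vel"].round(3))
h=cv2.cvtColor(c["pixels"],cv2.COLOR_BGR2HSV).astype(int)
for k,m in(("knob",((h[...,0]<=5)|(h[...,0]>175))),("cap",(h[...,0]>=26)&(h[...,0]<=33))):
    m=m&(h[...,1]>190)&(h[...,2]>90)
    P=cloud(c,m);P=P[(abs(P[:,0]-.56)<.12)&(abs(P[:,1])<.15)];s=P[P[:,2]>np.percentile(P[:,2],95)-.004]
    print(k,len(s),s.mean(0).round(4),((s.max(0)+s.min(0))/2).round(4),np.ptp(s,axis=0).round(4))
E
```

```text
t: 3.7
eef_pos: [0.519, 0.0353, 0.2209]
tool_rot: [-0.467, -0.531, -0.467, 0.531]
contact_force: [1.0, 0.8, 0.2]
gripper_width: 0.701
[0.52019106 0.0352497  0.22203864] [ 0.003 -0.015  0.006 -0.023 -0.002 -0.005  0.002]
knob 398 [0.5198 0.0317 0.1697] [0.5202 0.0315 0.1691] [0.016  0.0167 0.0047]
cap 21 [0.5684 0.0383 0.2508] [0.5683 0.0398 0.2522] [0.0061 0.0069 0.0087]
```

View pics/w2.png

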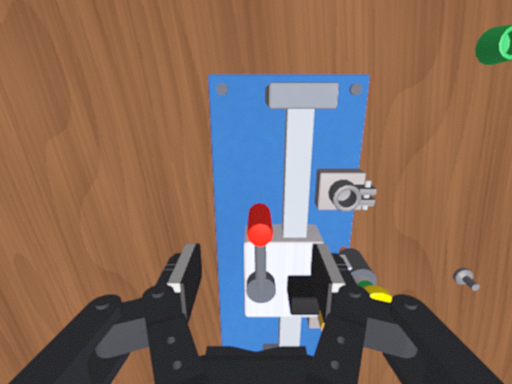

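```bash
python3 -m jog '[{"gripper":0.3,"dx":0,"dy":-0.004,"dz":-0.04,"rx":0,"ry":0,"rz":0},{"gripper":0.4,"dx":0,"dy":-0.004,"dz":-0.062,"rx":0,"ry":0,"rz":0},{"gripper":0.6,"dx":0,"dy":-0.004,"dz":-0.062,"rx":0,"ry":0,"rz":0},{"gripper":1,"dx":0,"dy":-0.004,"dz":-0.062,"rx":0,"ry":0,"rz":0},{"gripper":1,"dx":0,"dy":-0.004,"dz":-0.062,"rx":0,"ry":0,"rz":0},{"gripper":1,"dx":0,"dy":-0.004,"dz":-0.062,"rx":0,"ry":0,"rz":0},{"gripper":1,"dx":0,"dy":-0.004,"dz":-0.062,"rx":0,"ry":0,"rz":0}]' 40
```

```text
t: 4.45
eef_pos: [0.5209, 0.0311, 0.1605]
tool_rot: [0.467, 0.533, 0.466, -0.53]
contact_force: [0.3, -0.2, 8.2]
gripper_width: 0.197
```

```bash
python3 -m jog '[{"gripper":1,"dx":-0.0070,"dy":0.0005,"dz":0.002,"rx":0,"ry":0,"rz":0},{"gripper":1,"dx":-0.014,"dy":0.0004,"dz":0.002,"rx":0,"ry":0,"rz":0},{"gripper":1,"dx":-0.021,"dy":-0.0005,"dz":0.002,"rx":0,"ry":0,"rz":0},{"gripper":1,"dx":-0.0277,"dy":-0.002,"dz":0.002,"rx":0,"ry":0,"rz":0},{"gripper":1,"dx":-0.0345,"dy":-0.0043,"dz":0.002,"rx":0,"ry":0,"rz":0},{"gripper":1,"dx":-0.0408,"dy":-0.007,"dz":0.002,"rx":0,"ry":0,"rz":0},{"gripper":1,"dx":-0.047,"dy":-0.0105,"dz":0.002,"rx":0,"ry":0,"rz":0},{"gripper":1,"dx":-0.0525,"dy":-0.0146,"dz":0.002,"rx":0,"ry":0,"rz":0},{"gripper":1,"dx":-0.0578,"dy":-0.0192,"dz":0.002,"rx":0,"ry":0,"rz":0},{"gripper":1,"dx":-0.0578,"dy":-0.0192,"dz":0.002,"rx":0,"ry":0,"rz":0}]'
python3 - <<'E'
from h import *
o=get_obs();print(o["eef_pos"],o["contact_force"],o["gripper_width"])
c=read_camera("top");cv2.imwrite("pics/t2.png",c["pixels"])
E
```

```text
t: 5.45
eef_pos: [0.4632, 0.0118, 0.161]
tool_rot: [0.468, 0.532, 0.466, -0.529]
contact_force: [9.4, -0.2, -13.9]
gripper_width: 0.191
[0.46324365 0.01177879 0.16100787] [  9.38151185  -0.15216694 -13.87127051] 0.19068993627140932
```

```bash
python3 -m jog '[{"gripper":0.3,"dx":0,"dy":0,"dz":-0.002,"rx":0,"ry":0,"rz":0},{"gripper":0.3,"dx":0,"dy":0,"dz":-0.002,"rx":0,"ry":0,"rz":0},{"gripper":0.3,"dx":0,"dy":0,"dz":0.0,"rx":0,"ry":0,"rz":0},{"gripper":0.3,"dx":0,"dy":0,"dz":0.04,"rx":0,"ry":0,"rz":0},{"gripper":0.3,"dx":0,"dy":0,"dz":0.08,"rx":0,"ry":0,"rz":8},{"gripper":0.3,"dx":0.02,"dy":-0.01,"dz":0.1,"rx":0,"ry":0,"rz":16},{"gripper":0.3,"dx":0.03,"dy":-0.02,"dz":0.1,"rx":0,"ry":0,"rz":24},{"gripper":0.3,"dx":0.04,"dy":-0.03,"dz":0.1,"rx":0,"ry":0,"rz":32},{"gripper":0.3,"dx":0.05,"dy":-0.04,"dz":0.1,"rx":0,"ry":0,"rz":40},{"gripper":0.3,"dx":0.06,"dy":-0.05,"dz":0.1,"rx":0,"ry":0,"rz":48}]'
python3 -m jog '[{"gripper":0.3,"dx":0.01,"dy":-0.006,"dz":0,"rx":0,"ry":0,"rz":8},{"gripper":0.3,"dx":0.02,"dy":-0.006,"dz":0,"rx":0,"ry":0,"rz":16},{"gripper":0.3,"dx":0.024,"dy":-0.006,"dz":0,"rx":0,"ry":0,"rz":24},{"gripper":0.3,"dx":0.024,"dy":-0.006,"dz":0,"rx":0,"ry":0,"rz":32},{"gripper":0.3,"dx":0.024,"dy":-0.006,"dz":0,"rx":0,"ry":0,"rz":40},{"gripper":0.3,"dx":0.024,"dy":-0.006,"dz":0,"rx":0,"ry":0,"rz":42},{"gripper":0.3,"dx":0.024,"dy":-0.006,"dz":0,"rx":0,"ry":0,"rz":42},{"gripper":0.3,"dx":0.024,"dy":-0.006,"dz":0,"rx":0,"ry":0,"rz":42}]'
cat > look.py <<'E'
from h import *
import sys
from scipy.spatial.transform import Rotation as R
n=sys.argv[1]
c=read_camera(n)
if len(sys.argv)>2: cv2.imwrite(sys.argv[2],c["pixels"])
o=get_obs();q=o["tool_rot"];M=R.from_quat(np.r_[q[1:],q[0]]).as_matrix()
print(o["t"],o["eef_pos"].round(4),"jaw az",np.degrees(np.arctan2(M[1,1],M[0,1])).round(2))
h=cv2.cvtColor(c["pixels"],cv2.COLOR_BGR2HSV).astype(int)
J=np.array([.540,-.061]);a=np.radians(-7.4);ex=np.array([np.cos(a),np.sin(a)]);ey=np.array([-ex[1],ex[0]])
H,S,V=h[...,0],h[...,1],h[...,2]
for k,m,zr in(("knob",((H<=5)|(H>175))&(S>190)&(V>90),(.16,.18)),("cap",(H>=26)&(H<=33)&(S>190)&(V>90),(.15,.17)),("post",V<70,(.15,.165)),("brass",(H>=15)&(H<=26)&(S>90),(.058,.07))):
    z=c["range_z"];K=c["camera_matrix"];vv,uu=np.indices(z.shape)
    X=np.stack([(uu-K[0,2])/K[0,0]*z,(vv-K[1,2])/K[1,1]*z,z],-1)@c["cam_to_world"][:3,:3].T+c["cam_to_world"][:3,3]
    m=m&(z>0)&(abs(X[...,0]-.54)<.12)&(abs(X[...,1]+.06)<.2)&(X[...,2]>zr[0])&(X[...,2]<zr[1])
    s=X[m]
    if len(s)<5: print(k,len(s));continue
    b,r=cv2.minEnclosingCircle((s[:,:2]*1000).astype(np.float32));b=np.array(b)/1000
    print(k,len(s),"mean",s.mean(0).round(4),"circ",b.round(4),round(r,1),"jig",((b-J)@ex).round(4),((b-J)@ey).round(4),"px",np.argwhere(m).mean(0)[::-1].round())
E
python3 look.py wrist pics/w3.png; python3 look.py top
```

```text
t: 6.5
eef_pos: [0.5213, -0.039, 0.2607]
tool_rot: [0.643, 0.294, 0.643, -0.294]
contact_force: [-0.1, 0.3, -0.1]
gripper_width: 0.701
t: 7.3
eef_pos: [0.545, -0.0446, 0.2605]
tool_rot: [0.706, 0.046, 0.706, -0.046]
contact_force: [0.5, -0.1, -0.3]
gripper_width: 0.698
7.35 [ 0.545  -0.0446  0.2605] jaw az 82.52
knob 245 mean [0.4598 0.0036 0.169 ] circ [0.4611 0.0031] 8.8 jig -0.0865 0.0534 px [307.  85.]
cap 820 mean [ 0.6001 -0.0562  0.1597] circ [ 0.6006 -0.0567] 16.0 jig 0.0596 0.0121 px [250. 261.]
post 87 mean [ 0.5379 -0.0465  0.1547] circ [ 0.5452 -0.0489] 12.8 jig 0.0036 0.0127 px [251. 193.]
brass 450 mean [ 0.593  -0.1608  0.062 ] circ [ 0.5955 -0.1618] 23.3 jig 0.0681 -0.0928 px [166. 222.]
7.4 [ 0.545  -0.0445  0.2604] jaw az 82.55
knob 0
cap 0
post 0
brass 48 mean [ 0.5954 -0.165   0.0631] circ [ 0.5968 -0.1639] 23.0 jig 0.0695 -0.0947 px [282. 189.]
```

View pics/w3.png

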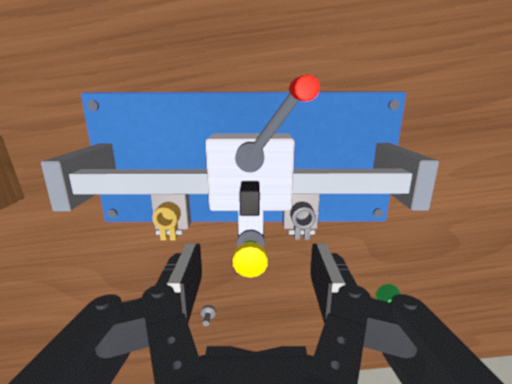

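```bash
python3 -m jog '[{"gripper":0.3,"dx":0.001,"dy":-0.005,"dz":-0.045,"rx":0,"ry":0,"rz":0},{"gripper":0.4,"dx":0.001,"dy":-0.005,"dz":-0.09,"rx":0,"ry":0,"rz":0},{"gripper":0.5,"dx":0.001,"dy":-0.005,"dz":-0.106,"rx":0,"ry":0,"rz":0},{"gripper":1,"dx":0.001,"dy":-0.005,"dz":-0.106,"rx":0,"ry":0,"rz":0},{"gripper":1,"dx":0.001,"dy":-0.005,"dz":-0.106,"rx":0,"ry":0,"rz":0},{"gripper":1,"dx":0.001,"dy":-0.005,"dz":-0.106,"rx":0,"ry":0,"rz":0},{"gripper":1,"dx":0.001,"dy":-0.005,"dz":-0.106,"rx":0,"ry":0,"rz":0},{"gripper":1,"dx":0.001,"dy":-0.005,"dz":-0.106,"rx":0,"ry":0,"rz":0}]' 40
python3 - <<'E'
import cv2,numpy as np
im=cv2.imread("pics/w3.png")[190:250,140:200]
cv2.imwrite("pics/w3b.png",cv2.resize(im,(480,480),interpolation=cv2.INTER_CUBIC))
E
```

```text
t: 8.2
eef_pos: [0.546, -0.0497, 0.1545]
tool_rot: [0.706, 0.046, 0.706, -0.046]
contact_force: [1.2, -2.2, -11.2]
gripper_width: 0.2
```

View pics/w3b.png

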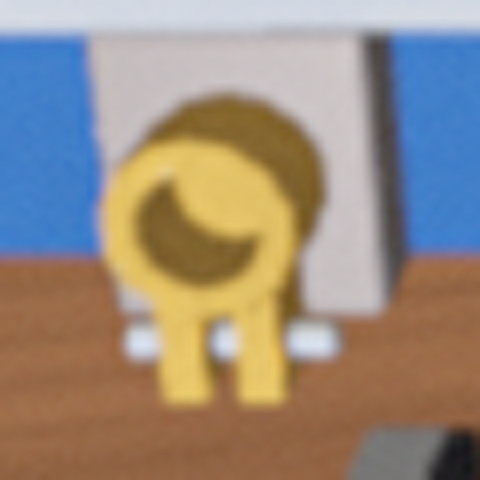

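Run:
```python
from h import *
c=read_camera("wrist");o=get_obs()
c["cam_to_world"][:3,3]+=np.array([.545,-.0446,.2605])-o["eef_pos"]
J=np.array([.540,-.061]);a=np.radians(-7.4);ex=np.array([np.cos(a),np.sin(a)]);ey=np.array([-ex[1],ex[0]])
b=onplane(c,165.0,218.4,.064);print(b.round(4),(b[:2]-J)@ex,(b[:2]-J)@ey)
```

```text
[ 0.5876 -0.1596  0.064 ] 0.05988409230964978 -0.09168696121937399
```

```bash
python3 -m jog '[{"gripper":1,"dx":-0.0013,"dy":-0.01,"dz":0,"rx":0,"ry":0,"rz":0},{"gripper":1,"dx":-0.0033,"dy":-0.025,"dz":0,"rx":0,"ry":0,"rz":0},{"gripper":1,"dx":-0.0052,"dy":-0.04,"dz":0,"rx":0,"ry":0,"rz":0},{"gripper":1,"dx":-0.0071,"dy":-0.055,"dz":0,"rx":0,"ry":0,"rz":0},{"gripper":1,"dx":-0.0091,"dy":-0.07,"dz":0,"rx":0,"ry":0,"rz":0},{"gripper":1,"dx":-0.011,"dy":-0.085,"dz":0,"rx":0,"ry":0,"rz":0},{"gripper":1,"dx":-0.0124,"dy":-0.096,"dz":0,"rx":0,"ry":0,"rz":0},{"gripper":1,"dx":-0.0134,"dy":-0.103,"dz":0,"rx":0,"ry":0,"rz":0},{"gripper":1,"dx":-0.0134,"dy":-0.103,"dz":0,"rx":0,"ry":0,"rz":0},{"gripper":1,"dx":-0.0134,"dy":-0.103,"dz":0,"rx":0,"ry":0,"rz":0}]'
python3 look.py wrist; python3 look.py scene pics/s4.png
python3 - <<'E'
import cv2
im=cv2.imread("pics/s4.png")[150:260,180:290]
cv2.imwrite("pics/s4b.png",cv2.resize(im,(590,590),interpolation=cv2.INTER_CUBIC))
E
```

```text
t: 9.25
eef_pos: [0.5324, -0.1547, 0.1545]
tool_rot: [0.706, 0.045, 0.705, -0.047]
contact_force: [-0.1, -3.3, -6.4]
gripper_width: 0.202
9.3 [ 0.5325 -0.1542  0.1545] jaw az 82.53
knob 2250 mean [ 0.4474 -0.102   0.1691] circ [ 0.4476 -0.101 ] 9.2 jig -0.0864 -0.0516 px [370.  76.]
cap 156 mean [ 0.574  -0.1589  0.1588] circ [ 0.577  -0.1592] 11.2 jig 0.0493 -0.0926 px [256. 346.]
post 2148 mean [ 0.5288 -0.1529  0.1568] circ [ 0.525  -0.1524] 21.5 jig -0.0031 -0.0926 px [256. 270.]
brass 0
9.35 [ 0.5325 -0.1538  0.1545] jaw az 82.54
knob 0
cap 0
post 23 mean [ 0.5386 -0.1552  0.155 ] circ [ 0.5375 -0.1504] 14.9 jig 0.0091 -0.089 px [223. 173.]
brass 42 mean [ 0.5997 -0.1631  0.0616] circ [ 0.6012 -0.1621] 20.0 jig 0.0738 -0.0923 px [222. 211.]
```

View pics/s4b.png

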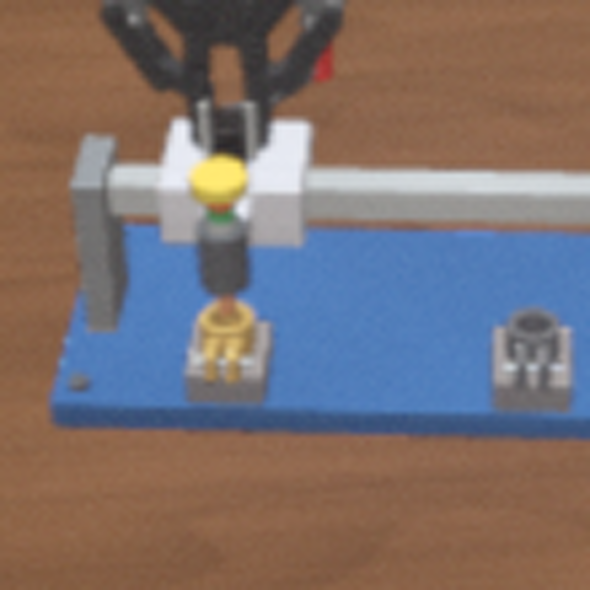

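```bash
python3 -m jog '[{"gripper":0.5,"dx":0,"dy":0,"dz":0,"rx":0,"ry":0,"rz":0},{"gripper":0.3,"dx":0,"dy":0,"dz":0,"rx":0,"ry":0,"rz":0},{"gripper":0.3,"dx":0,"dy":0,"dz":0.0,"rx":0,"ry":0,"rz":0},{"gripper":0.3,"dx":0,"dy":0,"dz":0.04,"rx":0,"ry":0,"rz":0},{"gripper":0.3,"dx":0,"dy":0,"dz":0.08,"rx":0,"ry":0,"rz":0},{"gripper":0.3,"dx":0.0,"dy":0.0,"dz":0.106,"rx":0,"ry":0,"rz":0},{"gripper":0.3,"dx":0.0,"dy":0.0,"dz":0.106,"rx":0,"ry":0,"rz":0},{"gripper":0.3,"dx":0.0,"dy":0.0,"dz":0.106,"rx":0,"ry":0,"rz":0}]'
python3 look.py wrist pics/w5.png; python3 look.py scene pics/s5.png
python3 - <<'E'
from h import *
a=cv2.imread("pics/w5.png")[150:300,180:330];b=cv2.imread("pics/s5.png")[165:240,195:270]
r=lambda x:cv2.resize(x,(400,400),interpolation=cv2.INTER_CUBIC)
cv2.imwrite("pics/w5b.png",np.hstack([r(a),r(b)]))
c=read_camera("scene");J=np.array([.540,-.061]);t=np.radians(-7.4);ex=np.array([np.cos(t),np.sin(t)]);ey=np.array([-ex[1],ex[0]])
for z in(.16,.068,.064): print(z,[proj(c,np.r_[J+.06*ex+s*ey,z]).round(2).tolist() for s in(-.0917,-.0957)])
E
```

```text
t: 10.15
eef_pos: [0.5332, -0.1521, 0.261]
tool_rot: [0.706, 0.046, 0.705, -0.045]
contact_force: [-0.0, 0.0, -0.4]
gripper_width: 0.703
10.2 [ 0.5326 -0.152   0.26  ] jaw az 82.63
knob 286 mean [ 0.4466 -0.0998  0.1689] circ [ 0.4478 -0.1002] 8.9 jig -0.0864 -0.0507 px [313.  82.]
cap 814 mean [ 0.5868 -0.1597  0.1597] circ [ 0.5875 -0.1596] 16.1 jig 0.0598 -0.0916 px [254. 259.]
post 76 mean [ 0.5229 -0.151   0.1543] circ [ 0.5319 -0.1525] 12.9 jig 0.0037 -0.0918 px [254. 188.]
brass 0
10.25 [ 0.5322 -0.152   0.2594] jaw az 82.63
knob 0
cap 0
post 20 mean [ 0.5399 -0.1532  0.1548] circ [ 0.5389 -0.1539] 9.6 jig 0.0109 -0.0923 px [223. 173.]
brass 46 mean [ 0.6003 -0.1626  0.0612] circ [ 0.5999 -0.1626] 22.4 jig 0.0725 -0.093 px [222. 212.]
0.16 [[221.17, 181.38], [219.76, 181.35]]
0.068 [[222.83, 206.97], [221.48, 206.94]]
0.064 [[222.9, 208.03], [221.55, 208.0]]
```

View pics/w5b.png

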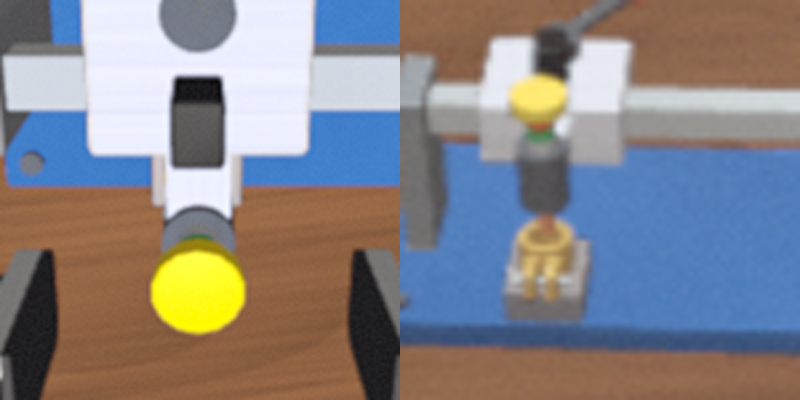

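```bash
python3 -m jog '[{"gripper":0.3,"dx":-0.04,"dy":0.025,"dz":0,"rx":0,"ry":0,"rz":0},{"gripper":0.4,"dx":-0.085,"dy":0.052,"dz":-0.01,"rx":0,"ry":0,"rz":0},{"gripper":0.4,"dx":-0.085,"dy":0.052,"dz":-0.05,"rx":0,"ry":0,"rz":0},{"gripper":0.5,"dx":-0.085,"dy":0.052,"dz":-0.09,"rx":0,"ry":0,"rz":0},{"gripper":0.5,"dx":-0.085,"dy":0.052,"dz":-0.097,"rx":0,"ry":0,"rz":0},{"gripper":0.5,"dx":-0.085,"dy":0.052,"dz":-0.097,"rx":0,"ry":0,"rz":0}]' 60
python3 look.py wrist pics/w6.png
```

```text
t: 10.9
eef_pos: [0.4467, -0.1006, 0.1622]
tool_rot: [0.704, 0.046, 0.707, -0.046]
contact_force: [1.0, 0.4, 0.1]
gripper_width: 0.502
10.95 [ 0.4479 -0.1008  0.1635] jaw az 82.57
knob 976 mean [ 0.4452 -0.0995  0.1681] circ [ 0.4467 -0.1   ] 8.7 jig -0.0875 -0.0507 px [255. 279.]
cap 0
post 553 mean [ 0.4415 -0.0998  0.1584] circ [ 0.4394 -0.0983] 34.1 jig -0.0949 -0.05 px [254. 261.]
brass 0
```

```bash
python3 -m jog '[{"gripper":0.7,"dx":0,"dy":0.0006,"dz":0,"rx":0,"ry":0,"rz":0},{"gripper":1,"dx":0,"dy":0.0006,"dz":0,"rx":0,"ry":0,"rz":0},{"gripper":1,"dx":0,"dy":0.0006,"dz":0,"rx":0,"ry":0,"rz":0},{"gripper":1,"dx":0,"dy":0.0006,"dz":0,"rx":0,"ry":0,"rz":0},{"gripper":1,"dx":0,"dy":0.0006,"dz":0,"rx":0,"ry":0,"rz":0}]' 60
python3 - <<'E'
from h import *
o=get_obs();k=o["eef_pos"][:2];print(o["eef_pos"],o["contact_force"])
J=np.array([.540,-.061]);t=np.radians(-7.4);ex=np.array([np.cos(t),np.sin(t)]);ey=np.array([-ex[1],ex[0]])
r=(k-J);x=r@ex+.030;y=r@ey+.0916;print(x,y,np.hypot(x,y),np.arctan2(-x,y))
th=np.arcsin(-x/.07);k0=-.07*np.sin(th)*ex+.07*np.cos(th)*ey
for a in np.r_[np.linspace(th,0,20)[1:],-.03]: print(round(a,2),(-.07*np.sin(a)*ex+.07*np.cos(a)*ey-k0).round(4).tolist())
E
```

```text
t: 11.45
eef_pos: [0.449, -0.1003, 0.1648]
tool_rot: [0.707, 0.046, 0.705, -0.046]
contact_force: [-0.7, -0.2, 6.0]
gripper_width: 0.19
[ 0.44904061 -0.1003004   0.16477476] [-0.6584921  -0.23324888  5.95659001]
-0.055140089274567136 0.04091175542339258 0.06866004061337806 0.9324605339539278
0.86 [0.0024, 0.0023]
0.81 [0.005, 0.0045]
0.76 [0.0076, 0.0065]
0.72 [0.0104, 0.0084]
0.67 [0.0132, 0.0102]
0.62 [0.0161, 0.0118]
0.57 [0.0191, 0.0134]
0.53 [0.0221, 0.0147]
0.48 [0.0252, 0.0159]
0.43 [0.0284, 0.017]
0.38 [0.0316, 0.0179]
0.33 [0.0349, 0.0187]
0.29 [0.0382, 0.0193]
0.24 [0.0415, 0.0197]
0.19 [0.0448, 0.02]
0.14 [0.0481, 0.0201]
0.1 [0.0515, 0.0201]
0.05 [0.0548, 0.0199]
0.0 [0.0581, 0.0196]
-0.03 [0.0602, 0.0192]
```

```bash
python3 -m jog '[{"gripper":1,"dx":0.0039,"dy":0.0037,"dz":0,"rx":0,"ry":0,"rz":0},{"gripper":1,"dx":0.0093,"dy":0.0082,"dz":0,"rx":0,"ry":0,"rz":0},{"gripper":1,"dx":0.0145,"dy":0.0116,"dz":0,"rx":0,"ry":0,"rz":0},{"gripper":1,"dx":0.0207,"dy":0.015,"dz":0,"rx":0,"ry":0,"rz":0},{"gripper":1,"dx":0.0266,"dy":0.0174,"dz":0,"rx":0,"ry":0,"rz":0},{"gripper":1,"dx":0.0298,"dy":0.0185,"dz":0,"rx":0,"ry":0,"rz":0},{"gripper":1,"dx":0.0298,"dy":0.0185,"dz":0,"rx":0,"ry":0,"rz":0},{"gripper":1,"dx":0.0298,"dy":0.0185,"dz":0,"rx":0,"ry":0,"rz":0}]'
python3 look.py scene pics/s7.png; python3 look.py wrist pics/w7.png
python3 - <<'E'
from h import *
a=cv2.imread("pics/w7.png");b=cv2.imread("pics/s7.png")[165:240,195:270]
cv2.imwrite("pics/w7b.png",np.hstack([cv2.resize(a,(400,300)),cv2.resize(b,(300,300),interpolation=cv2.INTER_CUBIC)]))
for n in("s5","s7"):
    h=cv2.cvtColor(cv2.imread(f"pics/{n}.png"),cv2.COLOR_BGR2HSV).astype(int)[165:195,195:270]
    m=(h[...,0]>=24)&(h[...,0]<=34)&(h[...,1]>120);print(n,m.sum(),np.argwhere(m).mean(0)[::-1]+[195,165])
E
```

```text
t: 12.25
eef_pos: [0.4777, -0.0808, 0.1646]
tool_rot: [0.706, 0.046, 0.705, -0.045]
contact_force: [-5.0, 1.5, 9.6]
gripper_width: 0.187
12.3 [ 0.4777 -0.0808  0.1646] jaw az 82.59
knob 0
cap 0
post 17 mean [ 0.5405 -0.1485  0.1553] circ [ 0.5383 -0.1451] 10.9 jig 0.0091 -0.0836 px [225. 173.]
brass 46 mean [ 0.5998 -0.1633  0.0611] circ [ 0.6005 -0.1653] 22.4 jig 0.0735 -0.0957 px [222. 211.]
12.35 [ 0.4777 -0.0808  0.1646] jaw az 82.58
knob 1022 mean [ 0.4709 -0.0786  0.1683] circ [ 0.475  -0.0796] 11.4 jig -0.0621 -0.0268 px [256. 266.]
cap 0
post 387 mean [ 0.484  -0.0957  0.1577] circ [ 0.5085 -0.1016] 56.7 jig -0.026 -0.0443 px [230. 276.]
brass 0
s5 61 [220.68852459 182.81967213]
s7 60 [222.2 182.9]
```

View pics/w7b.png

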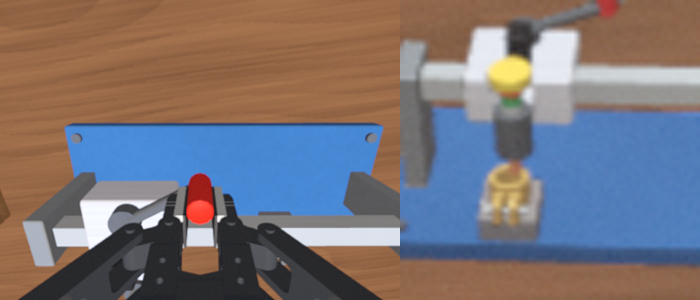

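```bash
python3 -m jog '[{"gripper":1,"dx":0,"dy":0,"dz":0,"rx":0,"ry":0,"rz":0},{"gripper":1,"dx":-0.0003,"dy":-0.002,"dz":0,"rx":0,"ry":0,"rz":0},{"gripper":1,"dx":-0.0005,"dy":-0.004,"dz":0,"rx":0,"ry":0,"rz":0},{"gripper":1,"dx":-0.0005,"dy":-0.004,"dz":0,"rx":0,"ry":0,"rz":0},{"gripper":1,"dx":-0.0005,"dy":-0.004,"dz":0,"rx":0,"ry":0,"rz":0}]' 110
cat > s.py <<'E'
from h import *
c=read_camera("scene");h=cv2.cvtColor(c["pixels"],cv2.COLOR_BGR2HSV).astype(int)
g=h[165:195,195:270];m=(g[...,0]>=24)&(g[...,0]<=34)&(g[...,1]>120);u=np.argwhere(m).mean(0)[::-1]+[195,165]
print("cap px",u,"s ~",-.0916+(u[0]-220.69)*.00284)
w=read_camera("wrist");h=cv2.cvtColor(w["pixels"],cv2.COLOR_BGR2HSV).astype(int)
J=np.array([.540,-.061]);t=np.radians(-7.4);ex=np.array([np.cos(t),np.sin(t)]);ey=np.array([-ex[1],ex[0]])
for n,c in(("wrist",w),("scene",c)):
    h=cv2.cvtColor(c["pixels"],cv2.COLOR_BGR2HSV).astype(int)
    m=((h[...,0]<=6)|(h[...,0]>174))&(h[...,1]>150)&(h[...,2]>80)
    P=cloud(c,m);P=P[(abs(P[:,0]-.5)<.08)&(abs(P[:,1]+.06)<.12)&(P[:,2]>.166)&(P[:,2]<.175)]
    if len(P): 
        b=(P[:,:2].max(0)+P[:,:2].min(0))/2
        print(n,"knob",len(P),P.mean(0).round(4),np.ptp(P,axis=0).round(4),"jig",(b-J)@ex,(b-J)@ey,"th",np.arcsin((-.03-(b-J)@ex)/.07))
o=get_obs();k=o["eef_pos"][:2]-J;print("tcp jig",k@ex,k@ey,o["contact_force"].round(1),o["t"])
E
python3 s.py
```

```text
t: 12.85
eef_pos: [0.4772, -0.0845, 0.1648]
tool_rot: [0.706, 0.046, 0.705, -0.045]
contact_force: [-4.6, 3.2, 10.7]
gripper_width: 0.17
cap px [220.82539683 182.79365079] s ~ -0.09121547301587297
wrist knob 950 [ 0.471  -0.0826  0.1696] [0.0183 0.016  0.0081] jig -0.06453718056631016 -0.029907867752316974 th 0.5159809134785265
scene knob 16 [ 0.4754 -0.0861  0.1686] [0.0212 0.0101 0.0044] jig -0.06120166567217632 -0.0334265873071894 th 0.46199861272342446
tcp jig -0.05926590298304465 -0.03138782160567094 [-4.6  2.7 12. ] 12.95
```

```bash
python3 -m jog '[{"gripper":1,"dx":0.0025,"dy":0.0008,"dz":0.001,"rx":0,"ry":0,"rz":0},{"gripper":1,"dx":0.0046,"dy":0.0014,"dz":0.001,"rx":0,"ry":0,"rz":0},{"gripper":1,"dx":0.0075,"dy":0.002,"dz":0.001,"rx":0,"ry":0,"rz":0},{"gripper":1,"dx":0.0101,"dy":0.0025,"dz":0.001,"rx":0,"ry":0,"rz":0},{"gripper":1,"dx":0.0101,"dy":0.0025,"dz":0.001,"rx":0,"ry":0,"rz":0},{"gripper":1,"dx":0.0101,"dy":0.0025,"dz":0.001,"rx":0,"ry":0,"rz":0}]'
python3 s.py
```

```text
t: 13.55
eef_pos: [0.4816, -0.083, 0.1646]
tool_rot: [0.702, 0.048, 0.71, -0.047]
contact_force: [-20.3, 1.7, 21.2]
gripper_width: 0.168
cap px [220.890625 182.921875] s ~ -0.09103022499999999
wrist knob 958 [ 0.475  -0.081   0.1696] [0.0176 0.016  0.0088] jig -0.06092317869743853 -0.02787580535453518 th 0.45755919318645016
scene knob 15 [ 0.4786 -0.0838  0.1687] [0.0175 0.0125 0.0055] jig -0.05759078135408222 -0.03148989524098947 th 0.4051471688476907
tcp jig -0.05511125891679728 -0.029309011361191732 [-19.    2.   21.6] 13.65
```

```bash
python3 -m jog '[{"gripper":1,"dx":-0.005,"dy":-0.0005,"dz":0.001,"rx":0,"ry":0,"rz":0},{"gripper":0.5,"dx":-0.0055,"dy":-0.0005,"dz":0.002,"rx":0,"ry":0,"rz":0},{"gripper":0.4,"dx":-0.0055,"dy":-0.0005,"dz":0.003,"rx":0,"ry":0,"rz":0},{"gripper":0.4,"dx":-0.0055,"dy":-0.0005,"dz":0.03,"rx":0,"ry":0,"rz":0},{"gripper":0.4,"dx":-0.0055,"dy":-0.0005,"dz":0.07,"rx":0,"ry":0,"rz":0},{"gripper":0.4,"dx":-0.0055,"dy":-0.0005,"dz":0.09,"rx":0,"ry":0,"rz":0},{"gripper":0.4,"dx":-0.0055,"dy":-0.0005,"dz":0.09,"rx":0,"ry":0,"rz":-8},{"gripper":0.4,"dx":-0.0055,"dy":-0.0005,"dz":0.09,"rx":0,"ry":0,"rz":-16}]' 60
python3 -m jog '[{"gripper":0.3,"dx":0,"dy":0,"dz":0,"rx":0,"ry":0,"rz":-8},{"gripper":0.3,"dx":0,"dy":0,"dz":0,"rx":0,"ry":0,"rz":-16},{"gripper":0.3,"dx":0,"dy":0,"dz":0,"rx":0,"ry":0,"rz":-24},{"gripper":0.3,"dx":0,"dy":0,"dz":0,"rx":0,"ry":0,"rz":-32},{"gripper":0.3,"dx":0,"dy":0,"dz":0,"rx":0,"ry":0,"rz":-40},{"gripper":0.3,"dx":0,"dy":0,"dz":0,"rx":0,"ry":0,"rz":-48},{"gripper":0.3,"dx":0,"dy":0,"dz":0,"rx":0,"ry":0,"rz":-56},{"gripper":0.3,"dx":0,"dy":0,"dz":0,"rx":0,"ry":0,"rz":-64},{"gripper":0.3,"dx":0,"dy":0,"dz":0,"rx":0,"ry":0,"rz":-72},{"gripper":0.3,"dx":0,"dy":0,"dz":0,"rx":0,"ry":0,"rz":-74}]'
python3 -m jog '[{"gripper":0.3,"dx":0,"dy":0,"dz":0,"rx":0,"ry":0,"rz":0},{"gripper":0.3,"dx":0,"dy":0,"dz":0,"rx":0,"ry":0,"rz":0}]'
python3 look.py wrist pics/w8.png; python3 s.py
python3 - <<'E'
from h import *
c=read_camera("wrist");np.savez("pics/w8.npz",**c)
P=cloud(c);P=P[(abs(P[:,0]-.49)<.06)&(abs(P[:,1]+.1)<.08)&(P[:,2]>.1)&(P[:,2]<.18)]
h=np.histogram(P[:,2],np.arange(.1,.181,.004));print(np.c_[h[1][:-1].round(3)*1000,h[0]].astype(int).tolist())
E
```

```text
t: 14.45
eef_pos: [0.4831, -0.0832, 0.256]
tool_rot: [0.693, 0.145, 0.691, -0.145]
contact_force: [-0.1, -1.1, -0.3]
gripper_width: 0.601
t: 15.45
eef_pos: [0.4826, -0.0831, 0.255]
tool_rot: [0.466, 0.532, 0.465, -0.532]
contact_force: [-0.4, 0.6, -0.0]
gripper_width: 0.699
t: 15.65
eef_pos: [0.4822, -0.0832, 0.2547]
tool_rot: [0.467, 0.531, 0.467, -0.531]
contact_force: [-0.6, 0.5, 0.4]
gripper_width: 0.697
15.7 [ 0.4821 -0.0832  0.2546] jaw az -7.31
knob 342 mean [ 0.4742 -0.0802  0.1688] circ [ 0.4743 -0.081 ] 8.5 jig -0.0626 -0.0283 px [246. 207.]
cap 863 mean [ 0.5872 -0.1577  0.1598] circ [ 0.5878 -0.1583] 16.5 jig 0.06 -0.0903 px [386. 269.]
post 16 mean [ 0.5218 -0.1462  0.1525] circ [ 0.522  -0.1473] 5.1 jig -0.0067 -0.0879 px [309. 262.]
brass 268 mean [ 0.5947 -0.1546  0.0618] circ [ 0.5955 -0.1631] 23.5 jig 0.0682 -0.0941 px [357. 219.]
cap px [220.90769231 182.96923077] s ~ -0.09098175384615383
wrist knob 363 [ 0.4744 -0.0806  0.1697] [0.016  0.016  0.0054] jig -0.06242120510954137 -0.028425151870284604 th 0.48155745882942985
scene knob 16 [ 0.4767 -0.0856  0.1685] [0.0156 0.0155 0.0043] jig -0.0588475549510912 -0.03314046275027851 th 0.42476637368704756
tcp jig -0.05480957703100261 -0.029681321493444504 [0.3 0.1 0.1] 15.8
[[100, 130], [104, 124], [108, 130], [112, 1992], [116, 216], [120, 366], [124, 2342], [128, 64], [132, 166], [136, 914], [140, 59], [144, 46], [148, 52], [152, 30], [156, 39], [160, 31], [164, 44], [168, 365], [172, 0], [176, 0]]
```

View pics/w8.png

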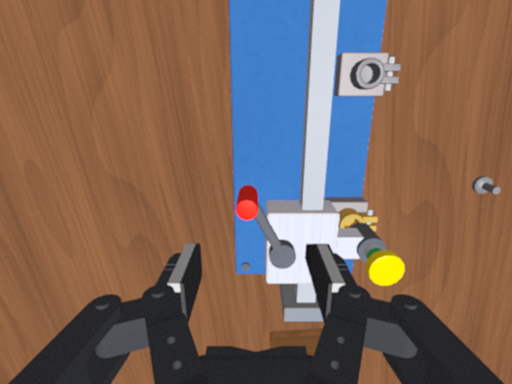

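```bash
python3 -m jog '[{"gripper":0.3,"dx":-0.008,"dy":0.0022,"dz":-0.045,"rx":0,"ry":0,"rz":0},{"gripper":0.4,"dx":-0.008,"dy":0.0022,"dz":-0.08,"rx":0,"ry":0,"rz":0},{"gripper":0.5,"dx":-0.008,"dy":0.0022,"dz":-0.0875,"rx":0,"ry":0,"rz":0},{"gripper":0.5,"dx":-0.008,"dy":0.0022,"dz":-0.0875,"rx":0,"ry":0,"rz":0},{"gripper":1,"dx":-0.008,"dy":0.0022,"dz":-0.0875,"rx":0,"ry":0,"rz":0},{"gripper":1,"dx":-0.008,"dy":0.0022,"dz":-0.0875,"rx":0,"ry":0,"rz":0},{"gripper":1,"dx":-0.008,"dy":0.0022,"dz":-0.0875,"rx":0,"ry":0,"rz":0},{"gripper":1,"dx":-0.008,"dy":0.0022,"dz":-0.0875,"rx":0,"ry":0,"rz":0}]' 60
python3 s.py
```

```text
t: 16.65
eef_pos: [0.4751, -0.0814, 0.1685]
tool_rot: [0.467, 0.532, 0.466, -0.53]
contact_force: [-1.0, -0.0, 7.4]
gripper_width: 0.186
cap px [220.77272727 183.09090909] s ~ -0.09136505454545452
wrist knob 887 [ 0.4743 -0.0801  0.1697] [0.0172 0.0176 0.0089] jig -0.06259368535038982 -0.02864025865459521 th 0.4843396654732458
tcp jig -0.06169054990883572 -0.028585227436661195 [-0.4  0.1  8.2] 16.75
```

```bash
python3 -m jog '[{"gripper":1,"dx":0.0033,"dy":0.0009,"dz":0,"rx":0,"ry":0,"rz":2},{"gripper":1,"dx":0.0067,"dy":0.0018,"dz":0,"rx":0,"ry":0,"rz":0},{"gripper":1,"dx":0.01,"dy":0.0026,"dz":0,"rx":0,"ry":0,"rz":0},{"gripper":1,"dx":0.01,"dy":0.0026,"dz":0,"rx":0,"ry":0,"rz":0},{"gripper":1,"dx":0.01,"dy":0.0026,"dz":0,"rx":0,"ry":0,"rz":0}]'
python3 s.py
```

```text
t: 17.25
eef_pos: [0.4831, -0.0786, 0.1682]
tool_rot: [0.466, 0.532, 0.467, -0.531]
contact_force: [-6.6, 0.3, 13.1]
gripper_width: 0.187
cap px [220.70967742 182.91935484] s ~ -0.09154411612903222
wrist knob 888 [ 0.4821 -0.0783  0.1696] [0.0173 0.0175 0.0089] jig -0.05513002599667636 -0.02542004032873786 th 0.3671966465528506
tcp jig -0.054106376764770356 -0.0247789775297914 [-5.   0.2 12.1] 17.35
```

```bash
python3 -m jog '[{"gripper":1,"dx":0.0055,"dy":0.001,"dz":0,"rx":0,"ry":0,"rz":0},{"gripper":1,"dx":0.0111,"dy":0.0016,"dz":0,"rx":0,"ry":0,"rz":0},{"gripper":1,"dx":0.0167,"dy":0.0018,"dz":0,"rx":0,"ry":0,"rz":0},{"gripper":1,"dx":0.0216,"dy":0.0015,"dz":0,"rx":0,"ry":0,"rz":0},{"gripper":1,"dx":0.0251,"dy":0.0012,"dz":0,"rx":0,"ry":0,"rz":0},{"gripper":1,"dx":0.026,"dy":0.0012,"dz":0,"rx":0,"ry":0,"rz":0},{"gripper":1,"dx":0.026,"dy":0.0012,"dz":0,"rx":0,"ry":0,"rz":0},{"gripper":1,"dx":0.026,"dy":0.0012,"dz":0,"rx":0,"ry":0,"rz":0}]'
python3 s.py
```

```text
t: 18.15
eef_pos: [0.509, -0.0746, 0.1682]
tool_rot: [0.465, 0.532, 0.469, -0.53]
contact_force: [-7.5, 8.5, 14.6]
gripper_width: 0.186
cap px [220.26666667 182.88333333] s ~ -0.0928022666666667
wrist knob 876 [ 0.5075 -0.0774  0.1696] [0.0172 0.018  0.0089] jig -0.029862125602591584 -0.02166963904033978 th -0.0019696355222131065
tcp jig -0.02901904407901798 -0.017516156526596355 [-7.8  8.2 14.3] 18.25
```

```bash
python3 -m jog '[{"gripper":0.5,"dx":0.024,"dy":0,"dz":0,"rx":0,"ry":0,"rz":0},{"gripper":0.5,"dx":0.0,"dy":0,"dz":0,"rx":0,"ry":0,"rz":0}]' 2>&1 | head -0; echo skip
```

```text
skip
```

That move had a stray 24 mm x-shift in it, my typing slip. I'm checking what it did.

```bash
python3 s.py
```

```text
cap px [220.38709677 182.82258065] s ~ -0.09246024516129035
wrist knob 895 [ 0.5076 -0.0772  0.1695] [0.0165 0.018  0.0055] jig -0.02989941334343194 -0.021322625811439625 th -0.001436952731197794
tcp jig -0.03073847268256864 -0.02076927569765138 [-0.7 -0.6 -0.4] 18.55
```

The lever is still at 0 and no contact force remains. Next I'll rise and go towards the cap.

```bash
python3 -m jog '[{"gripper":0.4,"dx":0,"dy":0,"dz":0.04,"rx":0,"ry":0,"rz":0},{"gripper":0.7,"dx":0,"dy":0,"dz":0.085,"rx":0,"ry":0,"rz":0},{"gripper":1,"dx":0.02,"dy":0.0,"dz":0.1,"rx":0,"ry":0,"rz":0},{"gripper":1,"dx":0.04,"dy":-0.02,"dz":0.1,"rx":0,"ry":0,"rz":0},{"gripper":1,"dx":0.06,"dy":-0.03,"dz":0.1,"rx":0,"ry":0,"rz":0},{"gripper":1,"dx":0.06,"dy":-0.03,"dz":0.1,"rx":0,"ry":0,"rz":0},{"gripper":1,"dx":0.06,"dy":-0.03,"dz":0.1,"rx":0,"ry":0,"rz":0}]' 40
python3 look.py wrist pics/w9.png; python3 s.py
```

```text
t: 19.25
eef_pos: [0.5697, -0.1074, 0.267]
tool_rot: [0.467, 0.531, 0.467, -0.531]
contact_force: [-0.7, -0.2, 0.4]
gripper_width: 0.004
19.3 [ 0.5693 -0.1071  0.2669] jaw az -7.39
knob 375 mean [ 0.5086 -0.0778  0.1688] circ [ 0.5078 -0.0783] 8.7 jig -0.0297 -0.0213 px [176. 179.]
cap 580 mean [ 0.5909 -0.1571  0.1598] circ [ 0.5875 -0.1597] 15.8 jig 0.0598 -0.0917 px [287. 248.]
post 327 mean [ 0.5324 -0.1497  0.1561] circ [ 0.534  -0.1517] 12.9 jig 0.0058 -0.0907 px [222. 246.]
brass 290 mean [ 0.5974 -0.1565  0.0616] circ [ 0.5961 -0.1606] 23.0 jig 0.0684 -0.0916 px [284. 206.]
cap px [220.30645161 182.9516129 ] s ~ -0.09268927741935482
wrist knob 362 [ 0.5083 -0.0782  0.1697] [0.0174 0.0171 0.0055] jig -0.029702264599897978 -0.02148240040430277 th -0.004253375683370398
scene knob 20 [ 0.5101 -0.0823  0.1687] [0.0191 0.0154 0.0052] jig -0.026927322016976545 -0.025207531925712304 th -0.0439095083147235
tcp jig 0.0346784279850049 -0.04172403775620299 [ 0.2  0.5 -0.4] 19.4
```

View pics/w9.png

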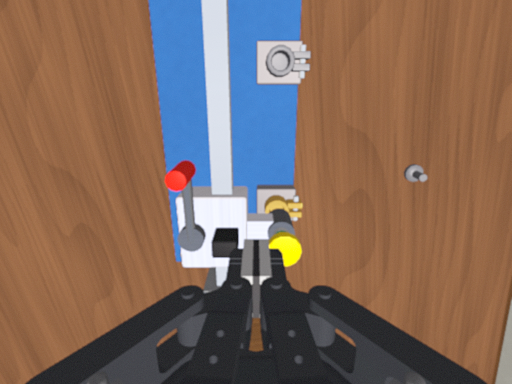

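```bash
python3 -m jog '[{"gripper":1,"dx":0.01,"dy":-0.03,"dz":0,"rx":0,"ry":0,"rz":0},{"gripper":1,"dx":0.018,"dy":-0.0525,"dz":-0.01,"rx":0,"ry":0,"rz":0},{"gripper":1,"dx":0.018,"dy":-0.0525,"dz":-0.05,"rx":0,"ry":0,"rz":0},{"gripper":1,"dx":0.018,"dy":-0.0525,"dz":-0.08,"rx":0,"ry":0,"rz":0},{"gripper":1,"dx":0.018,"dy":-0.0525,"dz":-0.08,"rx":0,"ry":0,"rz":0},{"gripper":1,"dx":0.018,"dy":-0.0525,"dz":-0.086,"rx":0,"ry":0,"rz":0},{"gripper":1,"dx":0.018,"dy":-0.0525,"dz":-0.09,"rx":0,"ry":0,"rz":0},{"gripper":1,"dx":0.018,"dy":-0.0525,"dz":-0.093,"rx":0,"ry":0,"rz":0},{"gripper":1,"dx":0.018,"dy":-0.0525,"dz":-0.093,"rx":0,"ry":0,"rz":0},{"gripper":1,"dx":0.018,"dy":-0.0525,"dz":-0.093,"rx":0,"ry":0,"rz":0}]'; python3 s.py
```

```text
t: 20.4
eef_pos: [0.5885, -0.1599, 0.1757]
tool_rot: [0.467, 0.532, 0.466, -0.53]
contact_force: [-1.8, 0.4, 5.9]
gripper_width: -0.003
cap px [220.23333333 185.63333333] s ~ -0.09289693333333328
wrist knob 1386 [ 0.509  -0.0787  0.1695] [0.0183 0.0176 0.0061] jig -0.029127141064252345 -0.02187238847656647 th -0.012469736527530301
scene knob 17 [ 0.51  -0.083  0.169] [0.0145 0.0149 0.0041] jig -0.027040836440490486 -0.02543085414052461 th -0.04228636631028479
tcp jig 0.06083965181421686 -0.09182155915609325 [-1.4  1.8  4.9] 20.5
```

```bash
python3 -m jog '[{"gripper":1,"dx":0,"dy":0,"dz":-0.003,"rx":0,"ry":0,"rz":0},{"gripper":1,"dx":0,"dy":0,"dz":-0.006,"rx":0,"ry":0,"rz":0},{"gripper":1,"dx":0,"dy":0,"dz":-0.0095,"rx":0,"ry":0,"rz":0},{"gripper":1,"dx":0,"dy":0,"dz":-0.0095,"rx":0,"ry":0,"rz":0},{"gripper":1,"dx":0,"dy":0,"dz":-0.0095,"rx":0,"ry":0,"rz":0},{"gripper":1,"dx":0,"dy":0,"dz":-0.0095,"rx":0,"ry":0,"rz":0},{"gripper":1,"dx":0,"dy":0,"dz":-0.0095,"rx":0,"ry":0,"rz":0}]'; python3 s.py
python3 look.py scene pics/s10.png
python3 - <<'E'
import cv2
im=cv2.imread("pics/s10.png")[155:235,185:265]
cv2.imwrite("pics/s10b.png",cv2.resize(im,(590,590),interpolation=cv2.INTER_CUBIC))
E
```

```text
t: 21.2
eef_pos: [0.5886, -0.16, 0.1669]
tool_rot: [0.467, 0.532, 0.466, -0.53]
contact_force: [-3.6, 1.4, 11.0]
gripper_width: -0.002
cap px [220.40540541 188.21621622] s ~ -0.0924082486486486
wrist knob 1595 [ 0.509  -0.0788  0.1695] [0.0184 0.0175 0.006 ] jig -0.029436893195644492 -0.021897441247462315 th -0.008044469683371707
scene knob 20 [ 0.5103 -0.0822  0.1692] [0.0163 0.015  0.0053] jig -0.02677151416009726 -0.02543030464200948 th -0.0461375932183909
tcp jig 0.06095294808092057 -0.09185343600167045 [-3.9  1.3  9.9] 21.3
21.35 [ 0.5886 -0.1599  0.1669] jaw az -7.39
knob 0
cap 0
post 10 mean [ 0.5764 -0.1571  0.1575] circ [ 0.569  -0.1543] 34.2 jig 0.0408 -0.0888 px [222. 180.]
brass 51 mean [ 0.599  -0.164   0.0612] circ [ 0.6003 -0.1619] 19.9 jig 0.0728 -0.0923 px [222. 211.]
```

View pics/s10b.png

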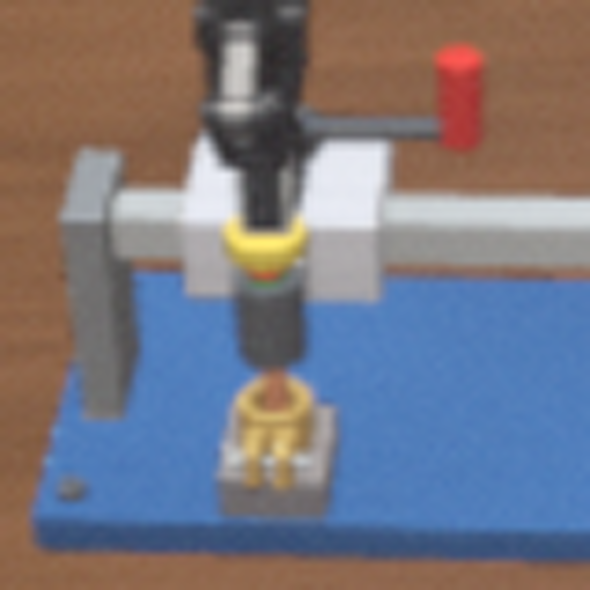

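The view shows the plug inside the brass bore at about (275,390) and the green band at the collar top at about (265,285), with red just above it. The lever lies along the rail.

```bash
python3 -c "from station import hand_in; print(hand_in())"
```

```text
the job is handed in; nothing more can be done
None
```

The brass terminal is under test and I handed the job in at about 21 s, with the arm still holding the plunger pressed. `hand_in` gave no verdict, so the figures below are my own last checks.

| Check | Last reading | Needed |
|---|---|---|
| Clamp lever | about 0 rad (locked) | below 0.15 rad |
| Plug to brass bore, along the rail | under 1 mm | below 4 mm |
| Plunger travel | about 12 mm, green band at the collar | 8 to 16 mm |
| Push on the plunger | 10–11 N | 4 to 30 N |

I swung the lever open to about 0.94 rad, slid the carriage by its grip post to the brass bore, closed the lever, and pressed the cap with shut fingers. The loose parts and the brush rack were not approached.

**What went wrong or disagreed:**
- **First closing try:** the fingers slipped on the knob and dragged the carriage about 4 mm with the lever still open. I moved it back, turned the grip 90°, and closed the lever from there.
- **Mistyped move:** one release move had a stray 24 mm sideways shift in it. The check afterwards showed the lever still locked and the carriage unmoved.
- **Cameras:** the scene and wrist cameras differed by about 1 mm on the carriage position, which is within tolerance.

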